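# Start the balance's morning adjustment

## Task

Start the balance's morning self-adjustment: gently slide the glass lid of its draft shield forward until it is fully shut, without letting it slam. Then, on the separate control terminal, firmly press the blue zero key, hold the yellow adjust key down for at least a full second, and firmly press the green print key, one at a time and in that order, letting each come back up. Press no key before the shield is shut, press neither of the other two keys, be light-handed with the instrument, and leave everything else standing where it is.

Things in the scene. Friction and masses are not known exactly. Their poses are not given: they have to be found in the camera images.
- balance: laboratory balance, fixed, on the robot's left or right: white base 340 mm deep (x), 200 wide (y), 75 tall; glass chamber with steel pan in front, white tower behind; aluminium runners on both top edges, 253 mm above the bench. Origin: centre of the underside; x to the rear (away from the user), y left, z up
- shield_grip (a point): top centre of the blue grip bar on the sliding glass lid that closes the chamber's top; 278 mm above the bench. Bar 12 mm thick (balance x), 70 wide (y), standing 26 mm up from the lid's glass (top at 252 mm). The lid reaches 20 mm in front of the bar and 180 mm behind it, clear of anything else. Axes as the balance's
- shield (a joint): how far the draft shield's lid is open, m: 0 fully shut against its front stop, 0.115 fully open; grows as the lid slides to the rear (balance +x). About 1.5 N of friction; it stays where it is left
- terminal: separate control terminal, fixed, on the other side: white slab 150 mm deep, 236 wide, 18 thick, sloping up 0.21 rad away from the user, face 22 mm above the bench in front, 53 behind; display at the rear; in front a row of five keys 43 mm apart, left to right: red power, green print, grey menu, blue zero, yellow adjust. Origin: footprint centre at bench height; x away from the user, y left, z up
- zero_top (a point): centre of the top face of the blue zero key (two arrows meeting at a bar); cap 30 mm wide (terminal y) by 24 mm, standing 8 mm proud of the sloping face when up. z is the outward normal of the face (the key goes down along -z), x points up the slope away from the user, y to the user's left
- adjust_top (a point): centre of the top face of the yellow adjust key (outline of a weight); cap 30 mm wide (terminal y) by 24 mm, standing 8 mm proud of the sloping face when up. z is the outward normal of the face (the key goes down along -z), x points up the slope away from the user, y to the user's left
- print_top (a point): centre of the top face of the green print key (outline of a printer); cap 30 mm wide (terminal y) by 24 mm, standing 8 mm proud of the sloping face when up. z is the outward normal of the face (the key goes down along -z), x points up the slope away from the user, y to the user's left
- power_top (a point): centre of the top face of the red power key (broken circle with a stroke); cap 30 mm wide (terminal y) by 24 mm, standing 8 mm proud of the sloping face when up. z is the outward normal of the face (the key goes down along -z), x points up the slope away from the user, y to the user's left
- menu_top (a point): centre of the top face of the grey menu key (three bars); cap 30 mm wide (terminal y) by 24 mm, standing 8 mm proud of the sloping face when up. z is the outward normal of the face (the key goes down along -z), x points up the slope away from the user, y to the user's left
- key_power (a joint): travel of the power key in m: 0 up, 0.005 at its bottom stop; it counts as pressed above 0.0035. Spring: 1.5 N starts it, 5 N takes it to the stop; it springs back by itself when let go
- key_print (a joint): travel of the print key in m: 0 up, 0.005 at its bottom stop; it counts as pressed above 0.0035. Spring: 1.5 N starts it, 5 N takes it to the stop; it springs back by itself when let go
- key_menu (a joint): travel of the menu key in m: 0 up, 0.005 at its bottom stop; it counts as pressed above 0.0035. Spring: 1.5 N starts it, 5 N takes it to the stop; it springs back by itself when let go
- key_zero (a joint): travel of the zero key in m: 0 up, 0.005 at its bottom stop; it counts as pressed above 0.0035. Spring: 1.5 N starts it, 5 N takes it to the stop; it springs back by itself when let go
- key_adjust (a joint): travel of the adjust key in m: 0 up, 0.005 at its bottom stop; it counts as pressed above 0.0035. Spring: 1.5 N starts it, 5 N takes it to the stop; it springs back by itself when let go
- weight: bright steel 200 g test weight with a knob, 32 mm across, 52 mm tall, standing behind the terminal; loose, not part of the job. Origin: centre of its underside
- jar: small sample jar with a blue cap, 52 mm across, 65 mm tall, standing behind the terminal; loose, not part of the job. Origin: centre of its underside
- forceps: steel weight forceps, 120 mm long and 8 mm thick, lying crosswise on the bench in front of the terminal; loose, not part of the job. Origin: about its middle, at bench height
- reagent: amber reagent bottle with a blue cap, 86 mm across, 190 mm tall, at the right side; loose, not part of the job. Origin: centre of its underside
- brush: dusting brush, 150 mm long, lying along x on the bench between the balance and the terminal; loose, not part of the job. Origin: about its middle, at bench height
- tissues: tissue box, 115 x 220 mm and 85 mm tall, at the left side; loose, not part of the job. Origin: centre of its underside
- beaker: empty glass beaker, 70 mm across, 90 mm tall, at the right side; loose, not part of the job. Origin: centre of its underside

How it is judged (in metres and radians):
On the way, in this order (a step that is already met when the one before it is completed fails the run):
1. the draft shield's lid is fully shut (within 3 mm of its stop) and at rest, all keys up (value of joint shield below 0.003 m and velocity of joint shield above -0.01 m/s and value of joint each of key_power, key_print, key_menu, key_zero, key_adjust below 0.001 m), for 0.2 s.
2. the blue zero key is pressed (beyond 3.5 of its 5 mm), alone, with the shield shut (value of joint key_zero above 0.0035 m and value of joint each of key_power, key_print, key_menu, key_adjust below 0.001 m and value of joint shield below 0.003 m), for 0.1 s.
3. the yellow adjust key is held down for a full second, alone, with the shield shut (value of joint key_adjust above 0.0035 m and value of joint each of key_power, key_print, key_menu, key_zero below 0.001 m and value of joint shield below 0.003 m), for 1 s.
4. the green print key is pressed, alone, with the shield shut (value of joint key_print above 0.0035 m and value of joint each of key_power, key_menu, key_zero, key_adjust below 0.001 m and value of joint shield below 0.003 m), for 0.1 s.
At the end, for the whole second after the job is handed in: The draft shield's lid is shut within 3 mm of its stop, all five keys are back up (under 1 mm down), and every bystander is within 15 mm of where it stood (value of joint shield below 0.003 m and value of joint each of key_power, key_print, key_menu, key_zero, key_adjust below 0.001 m and distance of each of weight, jar, forceps, reagent, brush, tissues, beaker from where it was at the start of the episode below 0.015 m); the robot touches nothing.
It fails at once if the lid slams: it comes to within 10 mm of its stop faster than 0.2 m/s (value of joint shield below 0.01 m and velocity of joint shield below -0.2 m/s).
It fails at once if a key is pressed (beyond 3.5 mm) while the shield is open by more than 3 mm (value of joint shield above 0.003 m and value of joint any of key_power, key_print, key_menu, key_zero, key_adjust above 0.0035 m).
It fails at once if the red power key or the grey menu key is pressed (beyond 3.5 mm), or two keys are down at once (value of joint any of key_power, key_menu above 0.0035 m or value of joint each of key_zero, key_adjust above 0.0035 m or value of joint each of key_adjust, key_print above 0.0035 m or value of joint each of key_zero, key_print above 0.0035 m).
It fails at once if the robot pushes on the balance or the terminal with more than 60 N (contact force between any of the fingers, the arm and balance above 60 N or contact force between any of the fingers, the arm and terminal above 60 N).
It fails at once if a bystander is shifted by more than 15 mm or an upright one is tipped (distance of any of weight, jar, forceps, reagent, brush, tissues, beaker from where it was at the start of the episode above 0.015 m or angle between any of weight, jar, reagent, beaker, tissues's own z axis and vertical above 0.3 rad).
It also fails if it takes over 64 s, if anything falls off the work surface, if the arm or the gripper's body presses on something with over 40 N, if the wrist force passes 120 N, or if a joint passes its speed limit or range.

## Robot

A 6-joint arm with a two-finger parallel gripper is mounted at the origin on the work surface. World frame = base frame: x ahead of the robot, y to its left, z up, the work surface at z = 0. Lengths are in mm, angles in rad, forces in N, time in s.
With the tool pointing down it reaches from about 250 to 800 mm from the base axis. Payload 8.5 kg.
Tool frame: the origin (TCP) lies at the centre of the arm's flange, where the gripper is bolted on; the fingertips stand 173 mm ahead of it and the grasp point (between the pads) lies 155 mm ahead of it; z points along the fingers, x is the direction in which the jaws open and shut, and the axes are right-handed (so a half turn about z gives the same grasp; the last joint's range is limited). The gripper opens to 85 mm and grips with 20 to 120 N. Pads are 22 mm wide; open, the fingers measure 114 mm over their backs; the gripper's body (76 mm by 85 mm) begins 54 mm behind the grasp point. The pads swing forward as they close: fully open they stand 13 mm farther back than shut.
Start: joints at [-1.104, 0.238, -0.013, 1.319, 0, 1.571], TCP at [236.253, -468.809, 404.676] pointing down, gripper open.
Joint ranges: [-2.66, 2.66], [-1.03, 1.9], [-1.14, 1.46], [-1.82, 2.27], [-1.45, 1.34], [-3.14, 3.14]. Speed limits (rad/s): [2.22, 2.22, 2.79, 3.14, 3.14, 3.14].

## Interface

Orientations are given as a 3x3 rotation matrix whose columns are the frame's x, y, z axes.
In Python, from cell import env, viewer gives the robot as it stands.
- The arm moves only by the tool apply_moves, never from a script. Its argument "plan" is a list of rows, each an object of numbers: "dx", "dy", "dz": the shift along the world's x, y, z in units of 40 mm (1.0 is 40 mm); "roll": the turn about the world's z in units of 6 degrees (1.0 is 6 degrees); "grip": the closure, from 0 (fully open) to 1 (shut). A call has exactly 8 rows; each row shifts and turns the commanded pose from where the row before left it; what a row does not reach is not made up. A row lasts 1/10 s, in which the tool goes at most 50 mm and 8.59 degrees, less where a joint would pass 70% of its speed; a pose out of reach is approached as far as the arm can. A call is refused whole if a number of a shift passes 1 or a number of a turn 1, either way. A call with a gripper value outside its range is refused whole. The fingers move at their own pace and stop on an object; the grip force is fixed at half the most. Time passes only in rows, so rows that do not move let the fingers close, or fill a call up. It gives the time, the measured TCP pose, the force and the opening at its end, in the units of the state.
- env.state(): the state, without advancing time (a new reading comes with each control period).
- viewer.read_camera(name): name is "side" or "top" or "wrist"; returns a dict with "color" (480x640x3 uint8, red, green, blue), "camera_matrix" (3x3 intrinsics, pixels), "k1" (the pictures are not rectified: a ray, as slopes to the right and down, at radius r is drawn at 1 + k1 r^2 times it, then the intrinsics apply), "extrinsics" (4x4, takes a point from camera to world coordinates). Camera axes: x right, y down, z forward; pixel columns grow to the right and rows downward; lengths in mm; the calibration is good to about 2 mm. A picture is of the moment at which its call begins. There is no depth.
- env.job_done(): hands the job in, once; it reports no verdict.
The state is a dict: "clock": time; "joint_positions": joint angles; "qd": joint speeds; "effort": joint torques, N m; "tcp_pos": TCP position; "ee_rot": TCP orientation; "wrist_force": force on the tool from outside, world axes, zero at the start; "moment": the same for the moment, N m; "width": finger opening in mm.
Only numpy, scipy, OpenCV 4.12 (cv2) and the standard library are available. Lean on these libraries where they do the work, as an engineer would, in place of code of your own. Each camera call takes 0.05 s, during which the arm holds its last target. There are 200 camera calls.

## Working session

There is one attempt and no reset: what is moved stays moved. The work goes in short steps, Python scripts to look and compute and a tool call to move; the robot and the scene stay as the last step left them, time stands still between calls to the robot, and variables do not carry over. Pictures are saved under pics/ and viewed, about 8 in all and at most 12, crops included, and the job is handed in when it is done.

Besides the shell and the picture viewer there is one more tool, called after ">>>" as name(argument=value, ...) on one line, values as JSON. apply_moves: Moves the arm, as the interface text tells. Its arguments: {"type":"object","properties":{"plan":{"type":"array"}},"required":["plan"]}

```bash
mkdir -p pics; ls
cat > h.py <<'E'
import numpy as np, cv2
from cell import env, viewer
def snap(n,f):
    d=viewer.read_camera(n); cv2.imwrite('pics/'+f,d['color'][:,:,::-1]); np.savez('pics/'+f[:-4]+'.npz',**{k:np.array(v) for k,v in d.items()}); return d
def ray(d,uv):
    K=np.array(d['camera_matrix']);k=float(d['k1']);E=np.array(d['extrinsics'])
    q=np.array([(uv[0]-K[0,2])/K[0,0],(uv[1]-K[1,2])/K[1,1]]);s=q.copy()
    for _ in range(30): s=q/(1+k*(s@s))
    return E[:3,3],E[:3,:3]@np.array([s[0],s[1],1])
def atz(d,uv,z):
    o,r=ray(d,uv); return o+r*(z-o[2])/r[2]
def proj(d,p):
    K=np.array(d['camera_matrix']);k=float(d['k1']);E=np.array(d['extrinsics'])
    c=E[:3,:3].T@(np.array(p)-E[:3,3]); s=c[:2]/c[2]; s=s*(1+k*(s@s)); return np.array([K[0,0]*s[0]+K[0,2],K[1,1]*s[1]+K[1,2]])
def load(f): return dict(np.load('pics/'+f))
E
python3 - <<'E'
from h import *
a=snap('top','top1.png'); b=snap('side','side1.png')
for d in(a,b): print(np.round(d['extrinsics'],3),d['camera_matrix'],d['k1'])
print(env.state())
E
```

```text
pics
[[-2.800000e-02 -9.850000e-01  1.720000e-01  2.267840e+02]
 [-1.000000e+00  2.900000e-02  5.000000e-03 -1.014000e+00]
 [-1.000000e-02 -1.720000e-01 -9.850000e-01  2.029447e+03]
 [ 0.000000e+00  0.000000e+00  0.000000e+00  1.000000e+00]] [[623.87523026   0.         321.27955686]
 [  0.         623.87523026 243.82249031]
 [  0.           0.           1.        ]] -0.14950920578329266
[[ 6.31000e-01  7.39000e-01 -2.36000e-01  8.47838e+02]
 [ 7.76000e-01 -6.04000e-01  1.82000e-01 -1.80676e+02]
 [-8.00000e-03 -2.98000e-01 -9.54000e-01  1.23954e+03]
 [ 0.00000e+00  0.00000e+00  0.00000e+00  1.00000e+00]] [[446.30985045   0.         314.6212553 ]
 [  0.         446.30985045 240.37722632]
 [  0.           0.           1.        ]] 0.019741376026482717
{'clock': 0.1, 'joint_positions': array([-1.10399154e+00,  2.38732380e-01, -1.41707707e-02,  1.31922066e+00,
       -3.01243634e-05,  1.57078048e+00]), 'qd': array([ 0.00094535, -0.00177066,  0.00233874, -0.00070291, -0.00048514,
        0.00125111]), 'effort': array([ 4.36767755e-05, -5.39723039e+01,  3.46997094e+01,  1.34200731e-02,
        2.97831775e-05,  1.46883150e-05]), 'tcp_pos': array([ 236.19595638, -468.69565844,  404.13537133]), 'ee_rot': array([[ 4.50048982e-01, -8.93003653e-01, -6.24315898e-04],
       [-8.93002884e-01, -4.50049414e-01,  1.17190042e-03],
       [-1.32748436e-03,  3.01033053e-05, -9.99999118e-01]]), 'wrist_force': array([ 0.57011217, -0.07839244, -0.11299596]), 'moment': array([ 0.0104058 , -0.00437394,  0.03645758]), 'width': 85.19345845127238}
```

View pics/top1.png

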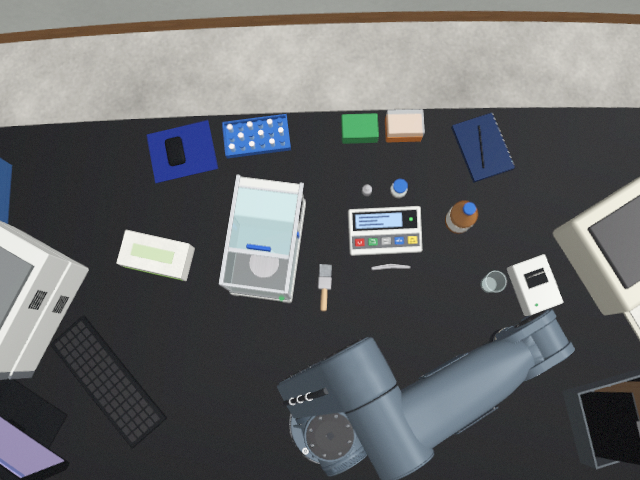

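View pics/side1.png

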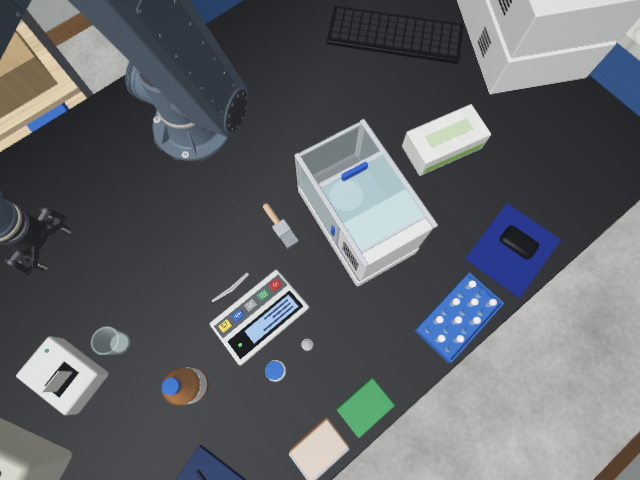

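Top view: grip bar at about (258,248), keys red to yellow from (360,242) to (412,240). Side view: bar at about (355,171), keys from (276,285) to (225,325). Next I'll refine these by colour and triangulate.

```bash
cat > m.py <<'E'
from h import *
def blob(d,roi,hue,smin=90,vmin=50):
    x0,y0,x1,y1=roi; h=cv2.cvtColor(d['color'][y0:y1,x0:x1],cv2.COLOR_RGB2HSV).astype(int)
    m=(((h[...,0]-hue[0])%180)<=((hue[1]-hue[0])%180))&(h[...,1]>smin)&(h[...,2]>vmin)
    n,l,s,c=cv2.connectedComponentsWithStats(m.astype(np.uint8))
    if n<2: return None
    i=1+np.argmax(s[1:,4]); ys,xs=np.nonzero(l==i); r=cv2.minAreaRect(np.c_[xs,ys].astype(np.float32))
    return c[i]+[x0,y0], s[i,4], r[1], l==i
def tri(ds,uvs):
    A=np.zeros((3,3));b=np.zeros(3);R=[]
    for d,uv in zip(ds,uvs):
        o,r=ray(d,uv); r=r/np.linalg.norm(r); P=np.eye(3)-np.outer(r,r); A+=P;b+=P@o;R.append((o,P))
    p=np.linalg.solve(A,b); return p,[np.linalg.norm(P@(p-o)) for o,P in R]
HUE=dict(red=(172,8),green=(45,85),blue=(100,125),yellow=(20,35),bar=(100,130))
E
python3 - <<'E'
from m import *
a=load('top1.png'.replace('png','npz')) if 0 else dict(np.load('pics/top1.npz')); b=dict(np.load('pics/side1.npz'))
T=dict(bar=(240,240,276,256),red=(352,235,367,250),green=(366,235,380,249),blue=(392,233,406,247),yellow=(405,232,420,247))
S=dict(bar=(335,158,374,184),red=(268,277,284,293),green=(255,287,271,303),blue=(230,307,246,323),yellow=(217,317,233,333))
P={}
for k in T:
    u=blob(a,T[k],HUE[k]);v=blob(b,S[k],HUE[k])
    p,e=tri((a,b),(u[0],v[0])); P[k]=p
    print(k,u[0].round(1),u[1:3],v[0].round(1),v[1:3],p.round(1),np.round(e,1))
    z=265 if k=='bar' else 39
    print('   at z', z, atz(a,u[0],z).round(1),atz(b,v[0],z).round(1))
# loose terrain
for n,uv,uv2 in(('weight',(367,189),(307,344)),('jarcap',(400,187),(275,370)),('reagcap',(470,209),(171,386)),('brush',(325,285),(280,225)),('forceps',(391,267),(230,288))):
    print(n,tri((a,b),(uv,uv2))[0].round())
E
```

```text
bar [257.9 247.3] (np.int32(117), (24.43484115600586, 4.713319778442383)) [354.2 171. ] (np.int32(206), (7.058823585510254, 30.058826446533203)) [530.2 190.9 261.1] [0.2 0.2]
   at z 265 [529.7 190.7 265. ] [531.4 189.2 265. ]
red [359.5 242. ] (np.int32(67), (7.212489604949951, 9.616652488708496)) [275.1 284.5] (np.int32(95), (9.192388534545898, 10.60660171508789)) [ 578.  -114.8   29.7] [0.4 0.4]
   at z 39 [ 576.2 -114.6   39. ] [ 580.2 -114.9   39. ]
green [371.8 241.4] (np.int32(46), (7.0, 9.0)) [262.8 294.4] (np.int32(65), (8.066324234008789, 10.883134841918945)) [ 578.6 -156.4   27.5] [0.9 0.9]
   at z 39 [ 576.8 -154.6   39. ] [ 581.  -157.5   39. ]
blue [398.8 240. ] (np.int32(58), (7.0, 9.0)) [237.6 315. ] (np.int32(98), (9.0, 11.80000114440918)) [ 580.5 -243.9   29.8] [0.1 0.1]
   at z 39 [ 578.9 -242.7   39. ] [ 582.5 -243.5   39. ]
yellow [412.1 239.5] (np.int32(73), (9.0, 7.0)) [224.7 325.5] (np.int32(108), (9.090619087219238, 11.779393196105957)) [ 581.1 -287.3   28.8] [0. 0.]
   at z 39 [ 579.3 -285.9   39. ] [ 583.3 -286.4   39. ]
weight [ 758. -147.   21.]
jarcap [ 757. -254.   37.]
reagcap [ 646. -450.  172.]
brush [443.   3.  12.]
forceps [ 497. -218.   -6.]
```

>>> apply_moves(plan=[{"dz": 1, "roll": -0.5, "grip": 1}, {"dz": 0.5, "dx": 0.7, "dy": 0.7, "roll": -1, "grip": 1}, {"dz": 0.5, "dx": 0.7, "dy": 0.7, "roll": -1, "grip": 1}, {"dx": 0.8, "dy": 0.8, "roll": -1, "grip": 1}, {"dx": 0.8, "dy": 0.8, "roll": -1, "grip": 1}, {"dx": 0.8, "dy": 0.8, "grip": 1}, {"dx": 0.8, "dy": 0.8, "grip": 1}, {"dx": 0.6, "dy": 0.5, "grip": 1}])

```text
validation failed for argument at $.pl...
```

Run:
```python
from h import *
d=snap('wrist','w1.png'); s=env.state()
print(s['clock'],s['tcp_pos'].round(1),s['ee_rot'].round(3),s['wrist_force'].round(2),s['width'])
print(np.round(d['extrinsics'],3),d['camera_matrix'],d['k1'])
```

```text
0.15 [ 236.2 -468.7  404.2] [[ 0.45  -0.893 -0.001]
 [-0.893 -0.45   0.001]
 [-0.001  0.    -1.   ]] [-0.13 -1.05  0.19] 85.58809673659886
[[ 4.50000e-01 -8.46000e-01 -2.86000e-01  3.10459e+02]
 [-8.93000e-01 -4.27000e-01 -1.42000e-01 -4.32519e+02]
 [-3.00000e-03  3.20000e-01 -9.48000e-01  3.72076e+02]
 [ 0.00000e+00  0.00000e+00  0.00000e+00  1.00000e+00]] [[415.61651374   0.         317.57499442]
 [  0.         415.61651374 240.17549014]
 [  0.           0.           1.        ]] -0.05528022798203085
```

View pics/w1.png

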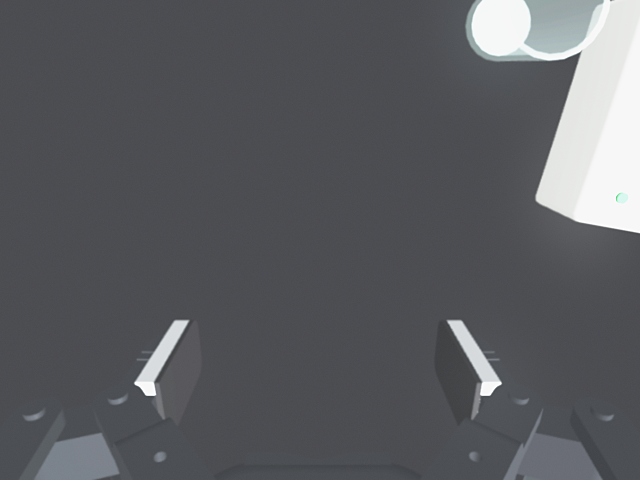

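The move was refused because every row seems to need all its fields. This wrist picture is of the start pose: open fingers, beaker top right.

>>> apply_moves(plan=[{"dx": 0, "dy": 0, "dz": 1, "roll": -0.5, "grip": 1}, {"dx": 0.7, "dy": 0.7, "dz": 0.5, "roll": -1, "grip": 1}, {"dx": 0.7, "dy": 0.7, "dz": 0.5, "roll": -1, "grip": 1}, {"dx": 0.8, "dy": 0.8, "dz": 0, "roll": -1, "grip": 1}, {"dx": 0.8, "dy": 0.8, "dz": 0, "roll": -1, "grip": 1}, {"dx": 0.8, "dy": 0.8, "dz": 0, "roll": 0, "grip": 1}, {"dx": 0.8, "dy": 0.8, "dz": 0, "roll": 0, "grip": 1}, {"dx": 0.6, "dy": 0.5, "dz": 0, "roll": 0, "grip": 1}])

```text
clock: 0.95
tcp_pos: [445.6, -262.6, 484.6]
ee_rot: [[-0.003, -1.0, 0.0], [-1.0, 0.003, 0.001], [-0.001, -0.0, -1.0]]
wrist_force: [0.8, -0.7, 0.3]
width: -0.3
```

Run:
```python
from h import *
d=snap('wrist','w2.png'); s=env.state()
print(s['clock'],s['tcp_pos'].round(1),s['wrist_force'].round(2),s['width'])
```

```text
1.0 [ 448.  -261.2  484.2] [ 0.81  2.02 -0.79] 0.049777914867623126
```

View pics/w2.png

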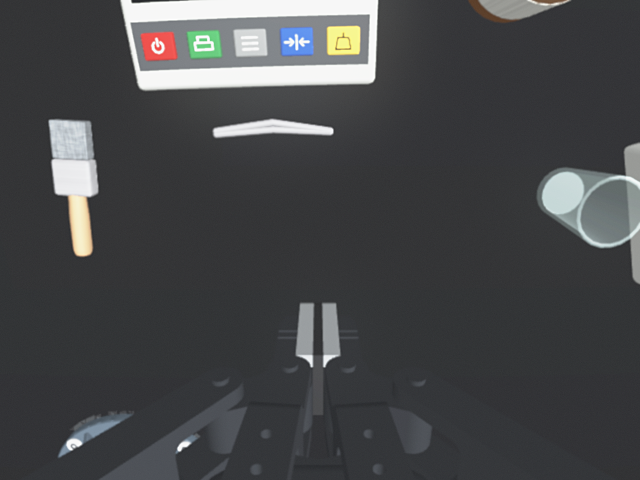

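Wrist view, 4th picture: terminal clear, keys from red (158,46) to yellow (343,41), forceps at (272,128), closed fingertips at (318,303-355). Now the key centres from this nearer view.

Run:
```python
from m import *
w=dict(np.load('pics/w2.npz'));a=dict(np.load('pics/top1.npz'));b=dict(np.load('pics/side1.npz'))
W=dict(red=(135,25,182,68),green=(182,24,227,66),blue=(275,20,320,63),yellow=(320,18,367,61))
c={}
for k in W:
    u=blob(w,W[k],HUE[k]); 
    ys,xs=np.nonzero(u[3]); mid=np.array([W[k][0]+(xs.min()+xs.max())/2,W[k][1]+(ys.min()+ys.max())/2])
    c[k]=mid
    print(k,u[0].round(1),mid,u[1:3],atz(w,mid,39).round(1))
y=c; 
p=[atz(w,c[k],39) for k in('red','green','blue','yellow')]
print('pitch',[np.linalg.norm(p[i+1]-p[i]).round(1) for i in range(3)])
print('slab corners',atz(w,(143,89),22).round(1),atz(w,(373,82),22).round(1))
print('tip',proj(w,env.state()['tcp_pos']+[0,0,-173.]))
# bar yaw
for d,roi,n in((a,(240,240,276,256),'top'),(b,(335,158,374,184),'side')):
    u=blob(d,roi,HUE['bar']); ys,xs=np.nonzero(u[3]); pts=np.c_[xs+roi[0],ys+roi[1]].astype(float)
    v=np.linalg.svd(pts-pts.mean(0))[2][0] if 0 else np.linalg.eigh(np.cov(pts.T))[1][:,1]
    t=(pts-pts.mean(0))@v; e0=pts.mean(0)+v*t.min();e1=pts.mean(0)+v*t.max()
    A,B=atz(d,e0,265),atz(d,e1,265); print(n,A.round(1),B.round(1),'len',np.linalg.norm(A-B).round(1),'yaw',np.degrees(np.arctan2(*(-(B-A)[:2]*np.sign((B-A)[1])*[-1,1]))).round(1), (B-A).round(1))
```

```text
red [159.1  45.8] [159.  46.] (np.int32(770), (28.19498634338379, 34.99422073364258)) [ 578.8 -116.6   39. ]
green [204.8  44.3] [204.  44.] (np.int32(578), (27.34996223449707, 33.29560470581055)) [ 579.7 -158.7   39. ]
blue [296.3  40.9] [296.5  41. ] (np.int32(762), (33.0, 28.0)) [ 581.3 -243.9   39. ]
yellow [343.  40.] [343.  40.] (np.int32(948), (28.0, 32.0)) [ 582.  -286.4   39. ]
pitch [np.float64(42.1), np.float64(85.2), np.float64(42.5)]
slab corners [541.7 -90.2  22. ] [ 546.1 -317.2   22. ]
tip [312.18159734 321.190756  ]
top [523.8 155.4 265. ] [535.4 225.2 265. ] len 70.8 yaw 170.6 [11.6 69.9  0. ]
side [536.8 226.3 265. ] [526.1 152.4 265. ] len 74.7 yaw 171.8 [-10.7 -74.    0. ]
```

>>> apply_moves(plan=[{"dx": 0.4, "dy": 1, "dz": 0, "roll": 0, "grip": 1}, {"dx": 0.4, "dy": 1, "dz": 0, "roll": 0, "grip": 1}, {"dx": 0.4, "dy": 1, "dz": 0, "roll": 0, "grip": 1}, {"dx": 0.4, "dy": 1, "dz": 0, "roll": 0, "grip": 1}, {"dx": 0.4, "dy": 1, "dz": 0, "roll": 0, "grip": 1}, {"dx": 0.4, "dy": 1, "dz": 0, "roll": 0, "grip": 1}, {"dx": 0.4, "dy": 1, "dz": 0, "roll": 0, "grip": 1}, {"dx": 0.4, "dy": 1, "dz": 0, "roll": 0, "grip": 1}])

```text
clock: 1.8
tcp_pos: [573.5, 26.9, 484.5]
ee_rot: [[0.043, -0.999, -0.002], [-0.999, -0.043, 0.022], [-0.023, 0.001, -1.0]]
wrist_force: [0.8, -1.0, -0.9]
width: 0.1
```

>>> apply_moves(plan=[{"dx": 0, "dy": 0.8, "dz": 0, "roll": -1, "grip": 1}, {"dx": 0, "dy": 0.8, "dz": 0, "roll": -0.5, "grip": 1}, {"dx": 0, "dy": 0.8, "dz": 0, "roll": 0, "grip": 1}, {"dx": 0, "dy": 0.7, "dz": 0, "roll": 0, "grip": 1}, {"dx": 0, "dy": 0, "dz": 0, "roll": 0, "grip": 1}, {"dx": 0, "dy": 0, "dz": 0, "roll": 0, "grip": 1}, {"dx": 0, "dy": 0, "dz": 0, "roll": 0, "grip": 1}, {"dx": 0, "dy": 0, "dz": 0, "roll": 0, "grip": 1}])

```text
clock: 2.6
tcp_pos: [575.4, 36.3, 484.0]
ee_rot: [[0.04, -0.999, -0.006], [-0.994, -0.041, 0.101], [-0.101, 0.002, -0.995]]
wrist_force: [-0.6, 0.3, 1.5]
width: -0.4
```

Run:
```python
from h import *
d=snap('side','s2.png'); s=env.state()
print(s['clock'],s['tcp_pos'].round(1),s['wrist_force'].round(2))
cv2.imwrite('pics/s2c.png',cv2.resize(d['color'][60:300,230:480,::-1],None,fx=2.4,fy=2.4,interpolation=cv2.INTER_CUBIC))
print(proj(d,[530.5,190,278]),proj(d,s['tcp_pos']+[0,0,-173]))
```

```text
2.65 [575.4  36.3 484. ] [ 0.18 -0.1  -0.37]
[354.64320156 168.06796937] [316.36152897 215.41031878]
```

View pics/s2c.png

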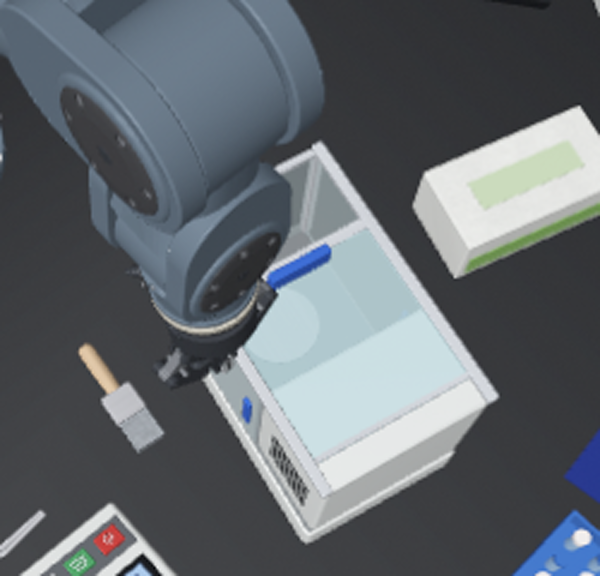

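The tool stopped at y=36, tilted by 0.1 rad, which suggests a joint at its limit. Checking.

Run:
```python
from h import *
s=env.state(); print(s['joint_positions'].round(3),s['qd'].round(3),s['effort'].round(1))
```

```text
[0.039 0.321 0.301 1.553 0.102 3.141] [ 0.001  0.    -0.001 -0.     0.001 -0.   ] [  0.2 -60.9  35.2   0.    0.4  -0. ]
```

Joint 6 is at its limit of 3.14. I'll turn the tool back by about +80 degrees so its x axis lies along the balance's x.

>>> apply_moves(plan=[{"dx": 0, "dy": 0, "dz": 0, "roll": 1, "grip": 1}, {"dx": 0, "dy": 0, "dz": 0, "roll": 1, "grip": 1}, {"dx": 0, "dy": 0, "dz": 0, "roll": 1, "grip": 1}, {"dx": 0, "dy": 0, "dz": 0, "roll": 1, "grip": 1}, {"dx": 0, "dy": 0, "dz": 0, "roll": 1, "grip": 1}, {"dx": 0, "dy": 0, "dz": 0, "roll": 1, "grip": 1}, {"dx": 0, "dy": 0, "dz": 0, "roll": 1, "grip": 1}, {"dx": 0, "dy": 0, "dz": 0, "roll": 1, "grip": 1}])

```text
clock: 3.45
tcp_pos: [575.5, 36.2, 483.8]
ee_rot: [[0.768, -0.635, -0.08], [-0.632, -0.772, 0.063], [-0.102, 0.002, -0.995]]
wrist_force: [-0.3, 0.2, -0.3]
width: 0.0
```

>>> apply_moves(plan=[{"dx": 0.1, "dy": 0.5, "dz": 0, "roll": 1, "grip": 1}, {"dx": 0.1, "dy": 0.5, "dz": 0, "roll": 1, "grip": 1}, {"dx": 0.1, "dy": 0.5, "dz": 0, "roll": 1, "grip": 1}, {"dx": 0, "dy": 0.5, "dz": 0, "roll": 1, "grip": 1}, {"dx": 0, "dy": 0.5, "dz": 0, "roll": 1, "grip": 1}, {"dx": 0, "dy": 0.6, "dz": 0, "roll": 0, "grip": 1}, {"dx": 0, "dy": 0.5, "dz": 0, "roll": 0, "grip": 1}, {"dx": 0, "dy": 0, "dz": 0, "roll": 0, "grip": 1}])

```text
clock: 4.25
tcp_pos: [587.5, 182.3, 483.5]
ee_rot: [[0.981, -0.166, -0.101], [-0.165, -0.986, 0.015], [-0.102, 0.002, -0.995]]
wrist_force: [-0.6, 0.2, -0.3]
width: -0.1
```

```bash
cat >> h.py <<'E'
def st():
    s=env.state(); print('t',round(s['clock'],2),'tcp',s['tcp_pos'].round(1),'z',s['ee_rot'][:,2].round(3),'x',s['ee_rot'][:,0].round(2),'F',s['wrist_force'].round(1),'TIP',(s['tcp_pos']+173*s['ee_rot'][:,2]).round(1)); return s
E
python3 - <<'E'
from h import *
s=st(); print(s['joint_positions'].round(2))
d=snap('wrist','w3.png'); t=snap('top','t3.png'); cv2.imwrite('pics/t3c.png',cv2.resize(t['color'][150:320,190:350,::-1],None,fx=3,fy=3,interpolation=cv2.INTER_CUBIC))
a=d['color'][:,:,::-1]; b=cv2.imread('pics/t3c.png'); b=b[:480] 
b=cv2.copyMakeBorder(b,0,480-b.shape[0],0,0,cv2.BORDER_CONSTANT); c=np.hstack([cv2.resize(a,(427,320)) if 0 else a,b]); cv2.imwrite('pics/m3.png',cv2.resize(c,None,fx=0.71,fy=0.71,interpolation=cv2.INTER_AREA))
E
```

```text
t 4.25 tcp [587.5 182.3 483.5] z [-0.101  0.015 -0.995] x [ 0.98 -0.17 -0.1 ] F [-0.6  0.2 -0.3] TIP [570.  184.9 311.4]
[0.29 0.44 0.49 1.71 0.04 2.03]
```

View pics/m3.png

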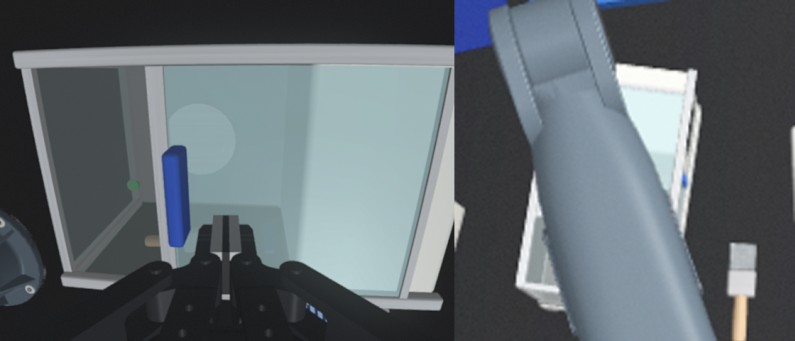

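Wrist view (6th picture): blue bar at (176,197) in the scaled picture, fingertips at (226,225) behind it (to the right is the rear), lid's front edge at x about 155, chamber front at about 45. Measuring these.

Run:
```python
from m import *
d=dict(np.load('pics/w3.npz'))
u=blob(d,(215,190,275,355),HUE['bar']); ys,xs=np.nonzero(u[3]); pts=np.c_[xs+215,ys+190]
for e in cv2.boxPoints(cv2.minAreaRect(pts.astype(np.float32))): print('corner',e.round(),atz(d,e,278).round(1),atz(d,e,252).round(1))
k=1/.71
for n,uv,z in(('lid front top',(148,68),252),('lid front bottom',(162,284),252),('frame front top',(28,68),253),('frame front bot',(66,274),253)): print(n,atz(d,np.array(uv)*k,z).round(1))
```

```text
corner [227. 206.] [534.  228.9 278. ] [524.3 223.8 252. ]
corner [261. 204.] [549.7 227.6 278. ] [542.3 222.3 252. ]
corner [270. 347.] [538.8 156.  278. ] [529.8 140.  252. ]
corner [236. 349.] [520.9 156.5 278. ] [509.3 140.5 252. ]
lid front top [527.9 277.4 252. ]
lid front bottom [495.8 105.4 252. ]
frame front top [441.2 293.7 253. ]
frame front bot [409.1 122.6 253. ]
```

>>> apply_moves(plan=[{"dx": 0, "dy": 0.05, "dz": -0.4, "roll": 0, "grip": 1}, {"dx": 0, "dy": 0.05, "dz": -0.4, "roll": 0, "grip": 1}, {"dx": 0, "dy": 0, "dz": -0.2, "roll": 0, "grip": 1}, {"dx": 0, "dy": 0, "dz": -0.2, "roll": 0, "grip": 1}, {"dx": 0, "dy": 0, "dz": 0, "roll": 0, "grip": 1}, {"dx": -0.1, "dy": 0.016, "dz": 0, "roll": 0, "grip": 1}, {"dx": -0.1, "dy": 0.016, "dz": 0, "roll": 0, "grip": 1}, {"dx": -0.1, "dy": 0.016, "dz": 0, "roll": 0, "grip": 1}])

```text
clock: 5.15
tcp_pos: [575.2, 186.4, 436.4]
ee_rot: [[0.981, -0.168, -0.1], [-0.167, -0.986, 0.015], [-0.101, 0.002, -0.995]]
wrist_force: [0.3, 0.4, 0.1]
width: 0.1
```

>>> apply_moves(plan=[{"dx": -0.1, "dy": 0.016, "dz": 0, "roll": 0, "grip": 1}, {"dx": -0.1, "dy": 0.016, "dz": 0, "roll": 0, "grip": 1}, {"dx": -0.1, "dy": 0.016, "dz": 0, "roll": 0, "grip": 1}, {"dx": -0.1, "dy": 0.016, "dz": 0, "roll": 0, "grip": 1}, {"dx": -0.1, "dy": 0.016, "dz": 0, "roll": 0, "grip": 1}, {"dx": -0.1, "dy": 0.016, "dz": 0, "roll": 0, "grip": 1}, {"dx": -0.1, "dy": 0.016, "dz": 0, "roll": 0, "grip": 1}, {"dx": -0.1, "dy": 0.016, "dz": 0, "roll": 0, "grip": 1}])

```text
clock: 5.95
tcp_pos: [543.2, 191.6, 435.9]
ee_rot: [[0.981, -0.168, -0.1], [-0.167, -0.986, 0.015], [-0.102, 0.002, -0.995]]
wrist_force: [1.3, 0.5, 0.6]
width: -0.0
```

Run:
```python
from m import *
st(); d=snap('wrist','w4.png'); cv2.imwrite('pics/w4c.png',cv2.resize(d['color'][:,:,::-1],None,fx=.8,fy=.8,interpolation=cv2.INTER_AREA))
```

```text
t 5.95 tcp [543.2 191.6 435.9] z [-0.1    0.015 -0.995] x [ 0.98 -0.17 -0.1 ] F [1.3 0.5 0.6] TIP [525.8 194.2 263.8]
```

View pics/w4c.png

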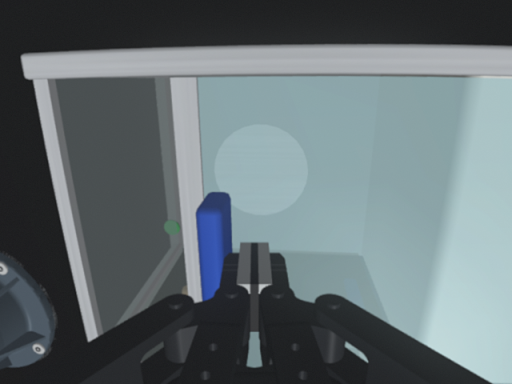

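The bar (7th picture, about (215,245)) now touches the finger at (240,265). The lid's front edge is at x about 180 and the chamber front at about 45. Working out the remaining travel.

Run:
```python
from m import *
d=dict(np.load('pics/w4.npz')); k=1/.8; ax=np.array([.986,-.165,0])
for n,uv,z in(('lid front edge mid',(176,160),252),('lid frame rear',(201,160),252),('front frame outer',(54,200),253),('front frame inner',(66,190),253),('bar rear top',(231,200),278),('bar front top',(200,210),278)):
    p=atz(d,np.array(uv)*k,z); print(n,p.round(1),'along',(p@ax).round(1))
s=env.state();print('tip along',(s['tcp_pos']+173*s['ee_rot'][:,2])@ax)
```

```text
lid front edge mid [495.8 245.2 252. ] along 448.4
lid frame rear [508.1 243.4 252. ] along 460.8
front frame outer [424.1 234.3 253. ] along 379.5
front frame inner [433.2 238.7 253. ] along 387.7
bar rear top [524.8 230.2 278. ] along 479.5
bar front top [511.  227.6 278. ] along 466.3
tip along 485.81052825756973
```

>>> apply_moves(plan=[{"dx": -0.12, "dy": 0.02, "dz": 0, "roll": 0, "grip": 1}, {"dx": -0.12, "dy": 0.02, "dz": 0, "roll": 0, "grip": 1}, {"dx": -0.12, "dy": 0.02, "dz": 0, "roll": 0, "grip": 1}, {"dx": -0.12, "dy": 0.02, "dz": 0, "roll": 0, "grip": 1}, {"dx": -0.12, "dy": 0.02, "dz": 0, "roll": 0, "grip": 1}, {"dx": -0.12, "dy": 0.02, "dz": 0, "roll": 0, "grip": 1}, {"dx": -0.12, "dy": 0.02, "dz": 0, "roll": 0, "grip": 1}, {"dx": -0.12, "dy": 0.02, "dz": 0, "roll": 0, "grip": 1}])

```text
clock: 6.8
tcp_pos: [504.7, 197.9, 435.8]
ee_rot: [[0.981, -0.168, -0.101], [-0.167, -0.986, 0.015], [-0.102, 0.002, -0.995]]
wrist_force: [1.6, -1.3, -0.1]
width: 0.0
```

>>> apply_moves(plan=[{"dx": -0.05, "dy": 0.008, "dz": 0, "roll": 0, "grip": 1}, {"dx": -0.05, "dy": 0.008, "dz": 0, "roll": 0, "grip": 1}, {"dx": -0.05, "dy": 0.008, "dz": 0, "roll": 0, "grip": 1}, {"dx": -0.05, "dy": 0.008, "dz": 0, "roll": 0, "grip": 1}, {"dx": -0.05, "dy": 0.008, "dz": 0, "roll": 0, "grip": 1}, {"dx": -0.05, "dy": 0.008, "dz": 0, "roll": 0, "grip": 1}, {"dx": -0.05, "dy": 0.008, "dz": 0, "roll": 0, "grip": 1}, {"dx": -0.05, "dy": 0.008, "dz": 0, "roll": 0, "grip": 1}])

```text
clock: 7.6
tcp_pos: [488.9, 200.5, 435.9]
ee_rot: [[0.981, -0.168, -0.101], [-0.167, -0.986, 0.015], [-0.102, 0.002, -0.995]]
wrist_force: [1.7, -1.2, -0.4]
width: -0.1
```

>>> apply_moves(plan=[{"dx": -0.02, "dy": 0.003, "dz": 0, "roll": 0, "grip": 1}, {"dx": -0.02, "dy": 0.003, "dz": 0, "roll": 0, "grip": 1}, {"dx": -0.02, "dy": 0.003, "dz": 0, "roll": 0, "grip": 1}, {"dx": -0.02, "dy": 0.003, "dz": 0, "roll": 0, "grip": 1}, {"dx": -0.02, "dy": 0.003, "dz": 0, "roll": 0, "grip": 1}, {"dx": -0.02, "dy": 0.003, "dz": 0, "roll": 0, "grip": 1}, {"dx": 0, "dy": 0, "dz": 0, "roll": 0, "grip": 1}, {"dx": 0, "dy": 0, "dz": 0, "roll": 0, "grip": 1}])

```text
clock: 8.4
tcp_pos: [484.2, 201.2, 435.8]
ee_rot: [[0.981, -0.168, -0.101], [-0.167, -0.986, 0.015], [-0.102, 0.002, -0.995]]
wrist_force: [0.1, -0.1, -0.0]
width: 0.1
```

Run:
```python
from m import *
st(); d=snap('wrist','w5.png'); cv2.imwrite('pics/w5c.png',cv2.resize(d['color'][:,:,::-1],None,fx=.8,fy=.8,interpolation=cv2.INTER_AREA))
```

```text
t 8.4 tcp [484.2 201.2 435.8] z [-0.101  0.015 -0.995] x [ 0.98 -0.17 -0.1 ] F [ 0.1 -0.1 -0. ] TIP [466.8 203.8 263.7]
```

View pics/w5c.png

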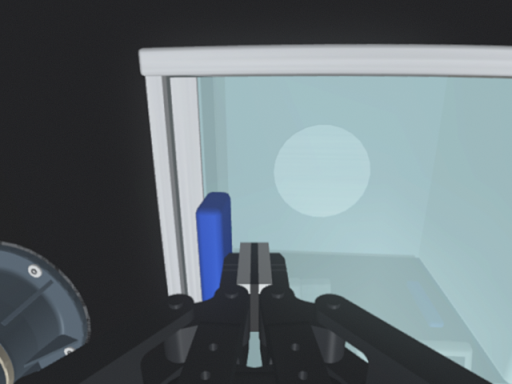

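8th picture: only a narrow gap remains (x about 163 to 173) between the lid's front edge and the front frame. Continuing slowly.

>>> apply_moves(plan=[{"dx": -0.02, "dy": 0.003, "dz": 0, "roll": 0, "grip": 1}, {"dx": -0.02, "dy": 0.003, "dz": 0, "roll": 0, "grip": 1}, {"dx": -0.02, "dy": 0.003, "dz": 0, "roll": 0, "grip": 1}, {"dx": -0.02, "dy": 0.003, "dz": 0, "roll": 0, "grip": 1}, {"dx": -0.02, "dy": 0.003, "dz": 0, "roll": 0, "grip": 1}, {"dx": -0.02, "dy": 0.003, "dz": 0, "roll": 0, "grip": 1}, {"dx": 0, "dy": 0, "dz": 0, "roll": 0, "grip": 1}, {"dx": 0, "dy": 0, "dz": 0, "roll": 0, "grip": 1}])

```text
clock: 9.25
tcp_pos: [479.4, 201.9, 435.9]
ee_rot: [[0.981, -0.168, -0.101], [-0.167, -0.986, 0.015], [-0.102, 0.002, -0.995]]
wrist_force: [0.4, 0.9, 0.6]
width: 0.3
```

>>> apply_moves(plan=[{"dx": -0.02, "dy": 0.003, "dz": 0, "roll": 0, "grip": 1}, {"dx": -0.02, "dy": 0.003, "dz": 0, "roll": 0, "grip": 1}, {"dx": -0.02, "dy": 0.003, "dz": 0, "roll": 0, "grip": 1}, {"dx": -0.02, "dy": 0.003, "dz": 0, "roll": 0, "grip": 1}, {"dx": 0, "dy": 0, "dz": 0, "roll": 0, "grip": 1}, {"dx": 0, "dy": 0, "dz": 0, "roll": 0, "grip": 1}, {"dx": 0, "dy": 0, "dz": 0, "roll": 0, "grip": 1}, {"dx": 0, "dy": 0, "dz": 0, "roll": 0, "grip": 1}])

```text
clock: 10.05
tcp_pos: [476.2, 202.4, 435.8]
ee_rot: [[0.981, -0.168, -0.101], [-0.167, -0.986, 0.015], [-0.102, 0.002, -0.995]]
wrist_force: [0.8, 0.6, 1.1]
width: -0.3
```

>>> apply_moves(plan=[{"dx": -0.02, "dy": 0.003, "dz": 0, "roll": 0, "grip": 1}, {"dx": -0.02, "dy": 0.003, "dz": 0, "roll": 0, "grip": 1}, {"dx": -0.02, "dy": 0.003, "dz": 0, "roll": 0, "grip": 1}, {"dx": -0.02, "dy": 0.003, "dz": 0, "roll": 0, "grip": 1}, {"dx": 0, "dy": 0, "dz": 0, "roll": 0, "grip": 1}, {"dx": 0, "dy": 0, "dz": 0, "roll": 0, "grip": 1}, {"dx": 0, "dy": 0, "dz": 0, "roll": 0, "grip": 1}, {"dx": 0, "dy": 0, "dz": 0, "roll": 0, "grip": 1}])

```text
clock: 10.85
tcp_pos: [474.4, 202.7, 436.1]
ee_rot: [[0.981, -0.168, -0.097], [-0.168, -0.986, 0.014], [-0.098, 0.002, -0.995]]
wrist_force: [10.2, -3.0, -2.0]
width: -0.3
```

Run:
```python
from m import *
st(); d=snap('wrist','w6.png'); cv2.imwrite('pics/w6c.png',cv2.resize(d['color'][40:300,150:350,::-1],None,fx=2,fy=2))
```

```text
t 10.85 tcp [474.4 202.7 436.1] z [-0.097  0.014 -0.995] x [ 0.98 -0.17 -0.1 ] F [10.2 -3.  -2. ] TIP [457.7 205.2 263.9]
```

View pics/w6c.png

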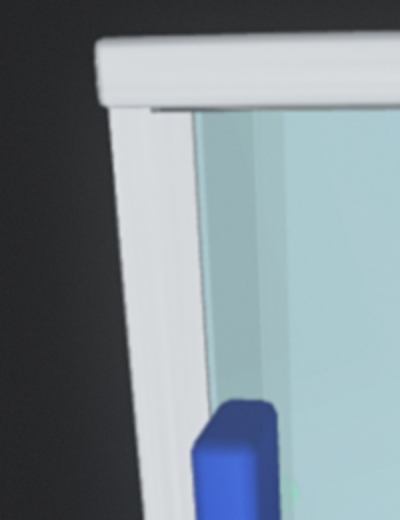

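The lid is against its front stop: contact force 10 N, and the 9th picture shows no gap between lid and front frame. Backing off, lifting, and turning the tool half round so its slight tilt favours the sloping keys.

>>> apply_moves(plan=[{"dx": 0.1, "dy": -0.016, "dz": 0, "roll": 0, "grip": 1}, {"dx": 0.3, "dy": -0.05, "dz": 0, "roll": 0, "grip": 1}, {"dx": 0.3, "dy": -0.05, "dz": 0, "roll": 0, "grip": 1}, {"dx": 0, "dy": 0, "dz": 0.7, "roll": 0, "grip": 1}, {"dx": 0, "dy": 0, "dz": 0.8, "roll": 0, "grip": 1}, {"dx": 0, "dy": 0, "dz": 0.5, "roll": 1, "grip": 1}, {"dx": 0, "dy": -0.5, "dz": 0, "roll": 1, "grip": 1}, {"dx": 0, "dy": -0.5, "dz": 0, "roll": 1, "grip": 1}])

```text
clock: 11.7
tcp_pos: [502.0, 158.0, 516.1]
ee_rot: [[0.984, 0.15, -0.1], [0.149, -0.989, -0.017], [-0.101, 0.002, -0.995]]
wrist_force: [0.4, -0.1, -0.6]
width: -0.1
```

>>> apply_moves(plan=[{"dx": 0.1, "dy": -0.5, "dz": 0, "roll": 1, "grip": 1}, {"dx": 0.1, "dy": -0.5, "dz": 0, "roll": 1, "grip": 1}, {"dx": 0.1, "dy": -0.5, "dz": 0, "roll": 1, "grip": 1}, {"dx": 0.1, "dy": -0.5, "dz": 0, "roll": 1, "grip": 1}, {"dx": 0.1, "dy": -0.5, "dz": 0, "roll": 1, "grip": 1}, {"dx": 0.1, "dy": -0.5, "dz": 0, "roll": 1, "grip": 1}, {"dx": 0.1, "dy": -0.5, "dz": 0, "roll": 1, "grip": 1}, {"dx": 0.1, "dy": -0.5, "dz": 0, "roll": 1, "grip": 1}])

```text
clock: 12.5
tcp_pos: [533.9, -3.0, 515.6]
ee_rot: [[0.548, 0.835, -0.055], [0.83, -0.551, -0.086], [-0.102, 0.001, -0.995]]
wrist_force: [-0.6, 0.3, -0.6]
width: -0.3
```

>>> apply_moves(plan=[{"dx": 0.1, "dy": -0.5, "dz": 0, "roll": 1, "grip": 1}, {"dx": 0.1, "dy": -0.5, "dz": 0, "roll": 1, "grip": 1}, {"dx": 0.1, "dy": -0.5, "dz": 0, "roll": 1, "grip": 1}, {"dx": 0.1, "dy": -0.5, "dz": 0, "roll": 1, "grip": 1}, {"dx": 0.1, "dy": -0.5, "dz": 0, "roll": 1, "grip": 1}, {"dx": 0, "dy": -0.5, "dz": 0, "roll": 1, "grip": 1}, {"dx": 0, "dy": -0.5, "dz": 0, "roll": 1, "grip": 1}, {"dx": 0, "dy": -0.5, "dz": 0, "roll": 1, "grip": 1}])

```text
clock: 13.3
tcp_pos: [553.6, -163.2, 515.5]
ee_rot: [[-0.25, 0.968, 0.027], [0.963, 0.252, -0.098], [-0.101, 0.001, -0.995]]
wrist_force: [0.4, 0.5, 0.6]
width: 0.0
```

>>> apply_moves(plan=[{"dx": 0, "dy": -0.5, "dz": 0, "roll": 1, "grip": 1}, {"dx": 0, "dy": -0.5, "dz": 0, "roll": 1, "grip": 1}, {"dx": 0, "dy": -0.5, "dz": 0, "roll": 1, "grip": 1}, {"dx": 0, "dy": -0.5, "dz": 0, "roll": 1, "grip": 1}, {"dx": 0, "dy": -0.3, "dz": 0, "roll": 1, "grip": 1}, {"dx": 0, "dy": 0, "dz": 0, "roll": 1, "grip": 1}, {"dx": 0, "dy": 0, "dz": 0, "roll": 1, "grip": 1}, {"dx": 0, "dy": 0, "dz": 0, "roll": 1, "grip": 1}])

```text
clock: 14.1
tcp_pos: [553.5, -254.7, 515.4]
ee_rot: [[-0.883, 0.461, 0.09], [0.459, 0.887, -0.045], [-0.101, 0.002, -0.995]]
wrist_force: [-0.8, -0.1, 0.4]
width: 0.1
```

Run:
```python
from m import *
s=st(); print(s['joint_positions'].round(2)); print(np.round(env.state()['ee_rot'],3))
```

```text
t 14.1 tcp [ 553.5 -254.7  515.4] z [ 0.09  -0.045 -0.995] x [-0.88  0.46 -0.1 ] F [-0.8 -0.1  0.4] TIP [ 569.1 -262.4  343.3]
[-0.43  0.33  0.4   1.53 -0.   -1.52]
[[-0.883  0.461  0.09 ]
 [ 0.459  0.887 -0.045]
 [-0.101  0.002 -0.995]]
```

>>> apply_moves(plan=[{"dx": 0.1, "dy": 0.15, "dz": -0.8, "roll": 1, "grip": 1}, {"dx": 0.1, "dy": 0.12, "dz": -0.8, "roll": 1, "grip": 1}, {"dx": 0, "dy": 0, "dz": -0.8, "roll": 1, "grip": 1}, {"dx": 0, "dy": 0, "dz": -0.8, "roll": 1, "grip": 1}, {"dx": 0, "dy": 0, "dz": -0.8, "roll": 0.7, "grip": 1}, {"dx": 0, "dy": 0, "dz": -0.8, "roll": 0, "grip": 1}, {"dx": 0, "dy": 0, "dz": -0.8, "roll": 0, "grip": 1}, {"dx": 0, "dy": 0, "dz": -0.5, "roll": 0, "grip": 1}])

```text
clock: 14.9
tcp_pos: [560.8, -243.4, 269.0]
ee_rot: [[-0.995, -0.009, 0.098], [-0.009, 1.0, 0.004], [-0.099, 0.004, -0.995]]
wrist_force: [-0.3, 0.4, 1.0]
width: 0.1
```

Run:
```python
from m import *
s=st(); d=snap('wrist','w7.png'); print(s['clock'])
im=d['color'][:,:,::-1].copy()
for p in((581,-244,38),(582,-286.5,38),(579.5,-158,38)):
    q=proj(d,p); print(p,q.round()); cv2.circle(im,tuple(int(v) for v in q),4,(255,0,255),-1)
q=proj(d,s['tcp_pos']+173*s['ee_rot'][:,2]);print('tip',q.round()); cv2.circle(im,tuple(int(v) for v in q),4,(0,255,255),-1)
cv2.imwrite('pics/w7c.png',im)
```

```text
t 14.9 tcp [ 560.8 -243.4  269. ] z [ 0.098  0.004 -0.995] x [-1.   -0.01 -0.1 ] F [-0.3  0.4  1. ] TIP [ 577.8 -242.6   96.8]
14.9
(581, -244, 38) [324. 266.]
(582, -286.5, 38) [323. 184.]
(579.5, -158, 38) [324. 400.]
tip [319. 327.]
```

View pics/w7c.png

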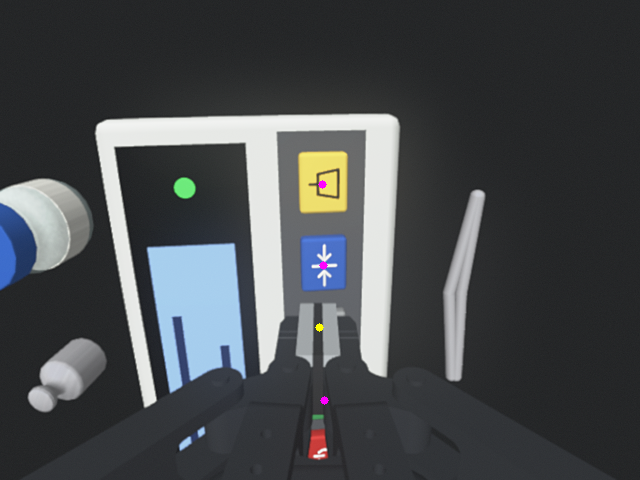

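10th picture: projected key centres (magenta) fall on the blue (324,266) and yellow (323,184) keys, and the tip (yellow dot) hangs just short of blue in perspective. Descending on the zero key.

>>> apply_moves(plan=[{"dx": 0, "dy": -0.03, "dz": -0.3, "roll": 0, "grip": 1}, {"dx": 0, "dy": 0, "dz": -0.3, "roll": 0, "grip": 1}, {"dx": 0, "dy": 0, "dz": -0.3, "roll": 0, "grip": 1}, {"dx": 0, "dy": 0, "dz": -0.2, "roll": 0, "grip": 1}, {"dx": 0, "dy": 0, "dz": -0.1, "roll": 0, "grip": 1}, {"dx": 0, "dy": 0, "dz": 0, "roll": 0, "grip": 1}, {"dx": 0, "dy": 0, "dz": 0, "roll": 0, "grip": 1}, {"dx": 0, "dy": 0, "dz": 0, "roll": 0, "grip": 1}])

```text
clock: 15.75
tcp_pos: [561.3, -244.2, 224.5]
ee_rot: [[-0.995, -0.009, 0.103], [-0.009, 1.0, 0.003], [-0.103, 0.002, -0.995]]
wrist_force: [-0.2, -0.4, -0.5]
width: 0.2
```

>>> apply_moves(plan=[{"dx": 0, "dy": 0, "dz": -0.03, "roll": 0, "grip": 1}, {"dx": 0, "dy": 0, "dz": -0.03, "roll": 0, "grip": 1}, {"dx": 0, "dy": 0, "dz": -0.03, "roll": 0, "grip": 1}, {"dx": 0, "dy": 0, "dz": -0.03, "roll": 0, "grip": 1}, {"dx": 0, "dy": 0, "dz": 0, "roll": 0, "grip": 1}, {"dx": 0, "dy": 0, "dz": 0, "roll": 0, "grip": 1}, {"dx": 0, "dy": 0, "dz": 0, "roll": 0, "grip": 1}, {"dx": 0, "dy": 0, "dz": 0, "roll": 0, "grip": 1}])

```text
clock: 16.55
tcp_pos: [561.1, -244.2, 219.1]
ee_rot: [[-0.995, -0.009, 0.102], [-0.009, 1.0, 0.003], [-0.102, 0.002, -0.995]]
wrist_force: [-0.4, 0.3, 0.7]
width: -0.0
```

>>> apply_moves(plan=[{"dx": 0, "dy": 0, "dz": -0.03, "roll": 0, "grip": 1}, {"dx": 0, "dy": 0, "dz": -0.03, "roll": 0, "grip": 1}, {"dx": 0, "dy": 0, "dz": -0.03, "roll": 0, "grip": 1}, {"dx": 0, "dy": 0, "dz": -0.03, "roll": 0, "grip": 1}, {"dx": 0, "dy": 0, "dz": -0.03, "roll": 0, "grip": 1}, {"dx": 0, "dy": 0, "dz": 0, "roll": 0, "grip": 1}, {"dx": 0, "dy": 0, "dz": 0, "roll": 0, "grip": 1}, {"dx": 0, "dy": 0, "dz": 0, "roll": 0, "grip": 1}])

```text
clock: 17.35
tcp_pos: [561.1, -244.2, 213.1]
ee_rot: [[-0.995, -0.009, 0.102], [-0.009, 1.0, 0.003], [-0.102, 0.002, -0.995]]
wrist_force: [-0.4, 0.4, -0.8]
width: 0.1
```

>>> apply_moves(plan=[{"dx": 0, "dy": 0, "dz": -0.03, "roll": 0, "grip": 1}, {"dx": 0, "dy": 0, "dz": -0.03, "roll": 0, "grip": 1}, {"dx": 0, "dy": 0, "dz": 0, "roll": 0, "grip": 1}, {"dx": 0, "dy": 0, "dz": 0, "roll": 0, "grip": 1}, {"dx": 0, "dy": 0, "dz": 0, "roll": 0, "grip": 1}, {"dx": 0, "dy": 0, "dz": 0, "roll": 0, "grip": 1}, {"dx": 0, "dy": 0, "dz": 0, "roll": 0, "grip": 1}, {"dx": 0, "dy": 0, "dz": 0, "roll": 0, "grip": 1}])

```text
clock: 18.15
tcp_pos: [561.2, -244.2, 210.7]
ee_rot: [[-0.995, -0.009, 0.102], [-0.009, 1.0, 0.003], [-0.102, 0.002, -0.995]]
wrist_force: [0.3, 0.1, 1.0]
width: 0.1
```

>>> apply_moves(plan=[{"dx": 0, "dy": 0, "dz": -0.03, "roll": 0, "grip": 1}, {"dx": 0, "dy": 0, "dz": -0.03, "roll": 0, "grip": 1}, {"dx": 0, "dy": 0, "dz": -0.03, "roll": 0, "grip": 1}, {"dx": 0, "dy": 0, "dz": 0, "roll": 0, "grip": 1}, {"dx": 0, "dy": 0, "dz": 0, "roll": 0, "grip": 1}, {"dx": 0, "dy": 0, "dz": 0, "roll": 0, "grip": 1}, {"dx": 0, "dy": 0, "dz": 0, "roll": 0, "grip": 1}, {"dx": 0, "dy": 0, "dz": 0, "roll": 0, "grip": 1}])

```text
clock: 18.95
tcp_pos: [561.2, -244.2, 207.2]
ee_rot: [[-0.995, -0.009, 0.102], [-0.009, 1.0, 0.003], [-0.102, 0.002, -0.995]]
wrist_force: [1.8, 0.4, 4.8]
width: -0.3
```

>>> apply_moves(plan=[{"dx": 0, "dy": 0, "dz": -0.03, "roll": 0, "grip": 1}, {"dx": 0, "dy": 0, "dz": -0.03, "roll": 0, "grip": 1}, {"dx": 0, "dy": 0, "dz": 0, "roll": 0, "grip": 1}, {"dx": 0, "dy": 0, "dz": 0, "roll": 0, "grip": 1}, {"dx": 0, "dy": 0, "dz": 0, "roll": 0, "grip": 1}, {"dx": 0, "dy": 0, "dz": 0, "roll": 0, "grip": 1}, {"dx": 0, "dy": 0, "dz": 0, "roll": 0, "grip": 1}, {"dx": 0, "dy": 0, "dz": 0, "roll": 0, "grip": 1}])

```text
clock: 19.75
tcp_pos: [561.3, -244.2, 205.5]
ee_rot: [[-0.995, -0.009, 0.103], [-0.009, 1.0, 0.003], [-0.103, 0.002, -0.995]]
wrist_force: [-0.2, 1.3, 12.4]
width: -0.4
```

Zero reached its stop: 12 N at TCP z 205.5, after about 5 mm of travel from first contact. Lifting, and going over to adjust.

>>> apply_moves(plan=[{"dx": 0, "dy": 0, "dz": 0.1, "roll": 0, "grip": 1}, {"dx": 0, "dy": 0, "dz": 0.2, "roll": 0, "grip": 1}, {"dx": 0, "dy": 0, "dz": 0.3, "roll": 0, "grip": 1}, {"dx": 0, "dy": -0.25, "dz": 0, "roll": 0, "grip": 1}, {"dx": 0.02, "dy": -0.5, "dz": 0, "roll": 0, "grip": 1}, {"dx": 0, "dy": -0.31, "dz": 0, "roll": 0, "grip": 1}, {"dx": 0, "dy": 0, "dz": 0, "roll": 0, "grip": 1}, {"dx": 0, "dy": 0, "dz": 0, "roll": 0, "grip": 1}])

```text
clock: 20.55
tcp_pos: [561.5, -287.3, 228.0]
ee_rot: [[-0.995, -0.008, 0.101], [-0.008, 1.0, 0.004], [-0.101, 0.003, -0.995]]
wrist_force: [-0.1, 1.0, -0.2]
width: 0.3
```

>>> apply_moves(plan=[{"dx": 0, "dy": 0, "dz": -0.2, "roll": 0, "grip": 1}, {"dx": 0, "dy": 0, "dz": -0.1, "roll": 0, "grip": 1}, {"dx": 0, "dy": 0, "dz": -0.05, "roll": 0, "grip": 1}, {"dx": 0, "dy": 0, "dz": -0.05, "roll": 0, "grip": 1}, {"dx": 0, "dy": 0, "dz": -0.05, "roll": 0, "grip": 1}, {"dx": 0, "dy": 0, "dz": -0.05, "roll": 0, "grip": 1}, {"dx": 0, "dy": 0, "dz": -0.05, "roll": 0, "grip": 1}, {"dx": 0, "dy": 0, "dz": 0, "roll": 0, "grip": 1}])

```text
clock: 21.35
tcp_pos: [562.3, -286.5, 207.0]
ee_rot: [[-0.995, -0.01, 0.103], [-0.009, 1.0, 0.003], [-0.103, 0.002, -0.995]]
wrist_force: [0.6, 1.4, 3.6]
width: -0.0
```

>>> apply_moves(plan=[{"dx": 0, "dy": 0, "dz": -0.03, "roll": 0, "grip": 1}, {"dx": 0, "dy": 0, "dz": -0.03, "roll": 0, "grip": 1}, {"dx": 0, "dy": 0, "dz": 0, "roll": 0, "grip": 1}, {"dx": 0, "dy": 0, "dz": 0, "roll": 0, "grip": 1}, {"dx": 0, "dy": 0, "dz": 0, "roll": 0, "grip": 1}, {"dx": 0, "dy": 0, "dz": 0, "roll": 0, "grip": 1}, {"dx": 0, "dy": 0, "dz": 0, "roll": 0, "grip": 1}, {"dx": 0, "dy": 0, "dz": 0, "roll": 0, "grip": 1}])

```text
clock: 22.15
tcp_pos: [562.3, -286.6, 205.6]
ee_rot: [[-0.995, -0.01, 0.104], [-0.009, 1.0, 0.003], [-0.104, 0.002, -0.995]]
wrist_force: [-0.5, 2.1, 12.9]
width: 0.2
```

>>> apply_moves(plan=[{"dx": 0, "dy": 0, "dz": 0, "roll": 0, "grip": 1}, {"dx": 0, "dy": 0, "dz": 0, "roll": 0, "grip": 1}, {"dx": 0, "dy": 0, "dz": 0, "roll": 0, "grip": 1}, {"dx": 0, "dy": 0, "dz": 0, "roll": 0, "grip": 1}, {"dx": 0, "dy": 0, "dz": 0, "roll": 0, "grip": 1}, {"dx": 0, "dy": 0, "dz": 0, "roll": 0, "grip": 1}, {"dx": 0, "dy": 0, "dz": 0, "roll": 0, "grip": 1}, {"dx": 0, "dy": 0, "dz": 0, "roll": 0, "grip": 1}])

```text
clock: 22.95
tcp_pos: [562.4, -286.6, 205.6]
ee_rot: [[-0.995, -0.01, 0.104], [-0.009, 1.0, 0.003], [-0.104, 0.002, -0.995]]
wrist_force: [-1.0, 3.1, 12.2]
width: 0.4
```

>>> apply_moves(plan=[{"dx": 0, "dy": 0, "dz": 0, "roll": 0, "grip": 1}, {"dx": 0, "dy": 0, "dz": 0, "roll": 0, "grip": 1}, {"dx": 0, "dy": 0, "dz": 0, "roll": 0, "grip": 1}, {"dx": 0, "dy": 0, "dz": 0, "roll": 0, "grip": 1}, {"dx": 0, "dy": 0, "dz": 0.1, "roll": 0, "grip": 1}, {"dx": 0, "dy": 0, "dz": 0.2, "roll": 0, "grip": 1}, {"dx": 0, "dy": 0, "dz": 0.3, "roll": 0, "grip": 1}, {"dx": 0, "dy": 0, "dz": 0, "roll": 0, "grip": 1}])

```text
clock: 23.75
tcp_pos: [562.3, -287.0, 230.0]
ee_rot: [[-0.995, -0.009, 0.103], [-0.009, 1.0, 0.002], [-0.103, 0.001, -0.995]]
wrist_force: [-0.4, -0.2, 0.3]
width: 0.3
```

>>> apply_moves(plan=[{"dx": 0, "dy": 0.4, "dz": 0, "roll": 0, "grip": 1}, {"dx": -0.02, "dy": 0.6, "dz": 0, "roll": 0, "grip": 1}, {"dx": -0.02, "dy": 0.6, "dz": 0, "roll": 0, "grip": 1}, {"dx": -0.02, "dy": 0.6, "dz": 0, "roll": 0, "grip": 1}, {"dx": 0, "dy": 0.6, "dz": 0, "roll": 0, "grip": 1}, {"dx": 0, "dy": 0.4, "dz": 0, "roll": 0, "grip": 1}, {"dx": 0, "dy": 0, "dz": 0, "roll": 0, "grip": 1}, {"dx": 0, "dy": 0, "dz": 0, "roll": 0, "grip": 1}])

```text
clock: 24.55
tcp_pos: [559.6, -158.3, 228.2]
ee_rot: [[-0.995, -0.01, 0.102], [-0.01, 1.0, 0.003], [-0.102, 0.002, -0.995]]
wrist_force: [0.2, -0.5, -0.7]
width: -0.4
```

Run:
```python
from m import *
s=st(); d=snap('wrist','w8.png'); im=d['color'][:,:,::-1].copy()
for p in((579.5,-158,38),(578.8,-116,38),(580.3,-201,38),(581,-244,38)):
    q=proj(d,p); cv2.circle(im,tuple(int(v) for v in q),4,(255,0,255),-1)
q=proj(d,s['tcp_pos']+173*s['ee_rot'][:,2]); cv2.circle(im,tuple(int(v) for v in q),4,(0,255,255),-1)
cv2.imwrite('pics/w8c.png',im)
```

```text
t 24.55 tcp [ 559.6 -158.3  228.2] z [ 0.102  0.003 -0.995] x [-0.99 -0.01 -0.1 ] F [ 0.2 -0.5 -0.7] TIP [ 577.2 -157.8   56.1]
```

View pics/w8c.png

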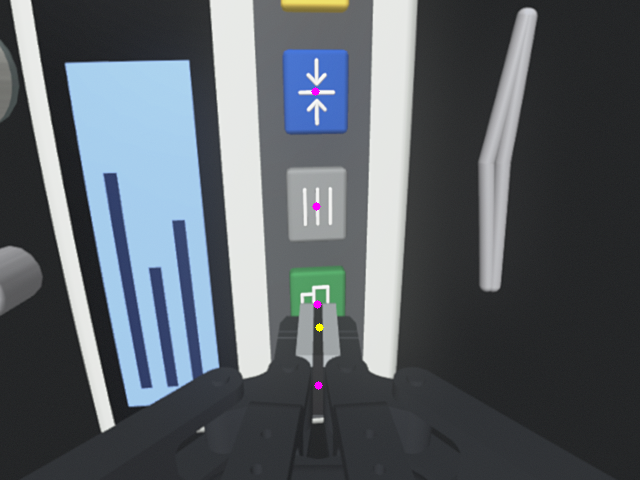

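11th picture: the tip (319,328) hangs above the green key, whose projected centre (318,304) agrees; menu and zero look up. Pressing print.

>>> apply_moves(plan=[{"dx": 0, "dy": 0, "dz": -0.2, "roll": 0, "grip": 1}, {"dx": 0, "dy": 0, "dz": -0.1, "roll": 0, "grip": 1}, {"dx": 0, "dy": 0, "dz": -0.05, "roll": 0, "grip": 1}, {"dx": 0, "dy": 0, "dz": -0.05, "roll": 0, "grip": 1}, {"dx": 0, "dy": 0, "dz": -0.05, "roll": 0, "grip": 1}, {"dx": 0, "dy": 0, "dz": -0.05, "roll": 0, "grip": 1}, {"dx": 0, "dy": 0, "dz": -0.05, "roll": 0, "grip": 1}, {"dx": 0, "dy": 0, "dz": 0, "roll": 0, "grip": 1}])

```text
clock: 25.4
tcp_pos: [560.0, -158.7, 206.6]
ee_rot: [[-0.995, -0.009, 0.103], [-0.009, 1.0, 0.003], [-0.103, 0.002, -0.995]]
wrist_force: [1.1, -0.8, 4.8]
width: 0.3
```

>>> apply_moves(plan=[{"dx": 0, "dy": 0, "dz": -0.03, "roll": 0, "grip": 1}, {"dx": 0, "dy": 0, "dz": -0.03, "roll": 0, "grip": 1}, {"dx": 0, "dy": 0, "dz": 0, "roll": 0, "grip": 1}, {"dx": 0, "dy": 0, "dz": 0, "roll": 0, "grip": 1}, {"dx": 0, "dy": 0, "dz": 0, "roll": 0, "grip": 1}, {"dx": 0, "dy": 0, "dz": 0, "roll": 0, "grip": 1}, {"dx": 0, "dy": 0, "dz": 0, "roll": 0, "grip": 1}, {"dx": 0, "dy": 0, "dz": 0, "roll": 0, "grip": 1}])

```text
clock: 26.2
tcp_pos: [560.1, -158.7, 205.5]
ee_rot: [[-0.994, -0.009, 0.104], [-0.009, 1.0, 0.002], [-0.104, 0.001, -0.995]]
wrist_force: [-1.8, 0.1, 15.8]
width: 0.4
```

Print reached its stop with 16 N. Lifting clear, then a last look.

>>> apply_moves(plan=[{"dx": 0, "dy": 0, "dz": 0.1, "roll": 0, "grip": 1}, {"dx": 0, "dy": 0, "dz": 0.3, "roll": 0, "grip": 1}, {"dx": 0, "dy": 0, "dz": 0.7, "roll": 0, "grip": 1}, {"dx": 0, "dy": 0, "dz": 0.8, "roll": 0, "grip": 1}, {"dx": 0, "dy": 0, "dz": 0.8, "roll": 0, "grip": 1}, {"dx": 0, "dy": 0, "dz": 0.8, "roll": 0, "grip": 1}, {"dx": 0, "dy": 0, "dz": 0, "roll": 0, "grip": 1}, {"dx": 0, "dy": 0, "dz": 0, "roll": 0, "grip": 1}])

```text
clock: 27.0
tcp_pos: [559.3, -158.4, 344.5]
ee_rot: [[-0.995, -0.009, 0.102], [-0.009, 1.0, 0.003], [-0.102, 0.002, -0.995]]
wrist_force: [-0.1, 0.2, -0.7]
width: 0.3
```

Run:
```python
from m import *
s=st(); d=snap('side','s9.png')
```

```text
t 27.0 tcp [ 559.3 -158.4  344.5] z [ 0.102  0.003 -0.995] x [-0.99 -0.01 -0.1 ] F [-0.1  0.2 -0.7] TIP [ 577.1 -157.9  172.4]
```

View pics/s9.png

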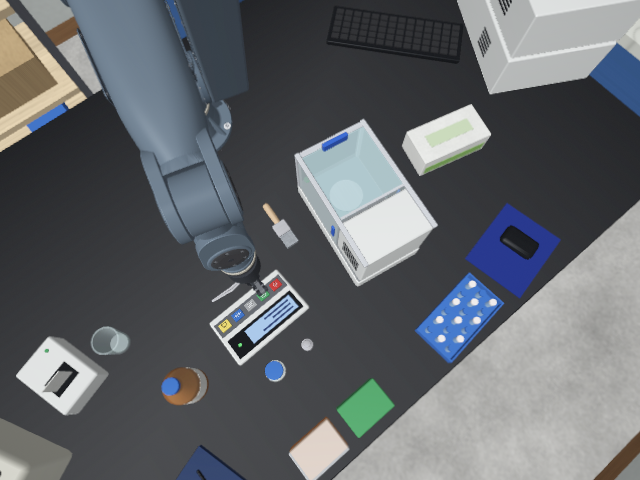

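The 12th picture shows the lid shut with the bar at the front (335,141), the arm clear, and every loose object at its original pixels. Handing in.

```bash
python3 -c "
from cell import env
print(env.job_done())"
```

```text
the job is handed in; nothing more can be done
None
```

The job is done and handed in at about 27 s of the 64 s allowed; the hand-in gives no verdict.

- **Lid:** I slid it shut by pushing the grip bar from behind. The speed was about 50 mm/s at first and 10 mm/s or less near the stop. It ended against the stop at about 10 N, with no gap visible in the close-up.
- **Keys:** I pressed them in order and lifted clear between each. All three stopped at the same height, so each went to its bottom stop.

| Key | Force at the stop | Time held at the stop |
|---|---|---|
| Zero | about 12 N | about 0.6 s |
| Adjust | about 12–13 N | about 1.8 s |
| Print | about 16 N | about 0.6 s |

- **Last checks:** The final side picture shows the lid shut and the arm clear with about zero wrist force. By eye, the loose objects are where they started. I did not measure the keys' return. Menu and zero looked up in the close-up before the print press, and the keys visible in the side picture look up.
- **What went wrong:**
  - The first move call was refused because its rows left out fields.
  - My first tool turn ran joint 6 to its range limit (3.14 rad) and left the tool tilted by 0.1 rad. I kept that tilt and turned the tool half round so it helped with the sloping keys.

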